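# Refill a paint box: lever the lid open with a palette knife and snap a pan into its clips

### The arm

A 6-joint arm with a two-finger parallel gripper is mounted at the origin on a cart in front of the work surface, level with it; the furniture and walls round the work are solid. World frame = base frame: x ahead of the robot, y to its left, z up, the work surface at z = 0. Lengths are in m, angles in rad, forces in N, time in s.
With the tool pointing down it reaches from about 0.35 to 0.85 m from the base axis. Payload 8.1 kg.
Tool frame: the origin (TCP) lies at the very end of the fingers, on their centre line; the grasp point (between the pads) lies r.grasp_offset behind it (r.grasp_offset is the distance from the TCP to the grasp point, in m); z points along the fingers, x is the direction in which the jaws open and shut, and the axes are right-handed (so a half turn about z gives the same grasp; the last joint's range is limited). The gripper opens to 93 mm and grips with 3 to 60 N. Pads are 15 mm wide; open, the fingers measure 128 mm over their backs; the gripper's body (75 mm by 188 mm) begins 65 mm behind the grasp point.
Start: joints at [-1.344, 0.13, 1.488, -0, 1.523, -0.085], TCP at [0.184, -0.571, 0.219] pointing down, gripper open.
Joint ranges: [-2.96, 2.96], [-0.89, 2.26], [0.02, 2.5], [-1.34, 4.48], [0, 2.73], [-2.66, 2.66]. Speed limits (rad/s): [2.39, 2.39, 2.79, 3.14, 3.14, 3.14].

### API

Orientations are given as a rotation vector (axis times angle).
In Python, from plant import r, read_camera gives the robot as it stands.
- The arm moves only by the tool drive_tool, never from a script. Its argument "rows" is text: rows parted by semicolons, each of 6 numbers parted by spaces: the shift along the tool's x, y, z in mm, then the turn, a rotation vector about the tool's x, y, z in rad. In form: x y z wx wy wz; .... A call has exactly 8 rows; each row is the pose to reach, as a shift and turn from the pose commanded when the call began, along the tool's axes at that moment; what a row does not reach only later rows make up. A row lasts 1/12 s, in which the tool goes at most 41.7 mm and 7.16 degrees, less where a joint would pass 70% of its speed; a pose out of reach is approached as far as the arm can. A call with a gripper value outside its range is refused whole. "fingers" is the opening, from -1 (shut) to 1 (fully open), so that 0 is half open, set as the call begins (left out, the last holds). The fingers move at their own pace and stop on an object; "force" is the grip in N (left out, the last holds). Time passes only in rows, so rows that repeat a pose let the fingers close, or fill a call up. It gives the time, the measured TCP pose, the force and the opening at its end, in the units of the state.
- r.sense(): the state, without advancing time (a new reading comes with each control period).
- read_camera(name): name is "side" or "top"; returns a dict with "color" (480x640x3 uint8, blue, green, red), "range_z" (480x640 float32, m along the optical axis (not along the pixel's ray), 0 where there is no reading), "fx", "fy", "cx", "cy" (pixels), "k1" (the pictures are not rectified: a ray, as slopes to the right and down, at radius r is drawn at 1 + k1 r^2 times it, then the intrinsics apply), "position" and "rotation" of the camera in the world. Camera axes: x right, y down, z forward; pixel columns grow to the right and rows downward; lengths in m; the calibration is good to about 2 mm. A picture is of the moment at which its call begins.
- r.finish_job(): hands the job in, once; it reports no verdict.
The state is a dict: "time_s": time; "joint_positions": joint angles; "joint_velocities": joint speeds; "effort": joint torques, N m; "tool_pos": TCP position; "eef_rot": TCP orientation; "ft_force": force on the tool from outside, world axes, zero at the start; "wrist_torque": the same for the moment, N m; "finger_gap": opening from 0.0 (shut) to 1.0 (fully open).
Only numpy, scipy, OpenCV 4.12 (cv2) and the standard library are available. Lean on these libraries where they do the work, as an engineer would, in place of code of your own. Each camera call takes 0.05 s, during which the arm holds its last target.

### The job

Refill the shut paint box: take the palette knife, put its blade under the lip at the front of the lid, lever the lid up and swing it open past upright (the hand itself must not touch the lid until it is nearly upright), then lay the knife flat on the table again. Then pick up the loose pan and press it, foot first, into the empty spring bay in the middle of the box until the clips give way with a snap and it sits right home on the seat, and keep pressing: finish with the fingers still on the pan, pushing it down firmly (about 10 N). Leave the ink bottle and the eraser where they are.

Things in the scene. Friction and masses are not known exactly. Their poses are not given: they have to be found in the camera images.
- paint_box: Grey metal paint box, fast on the table: 104 mm deep (own x), 200 wide (y), 55 tall when shut; walls 32 mm high, 4 thick. Origin: centre of the underside. -x is the front, +x the hinge side. Inside, a white deck at z = 24 mm with the empty bay in the middle and a fixed pan at each end (centres y = +-80, 28 wide in y, tops at z = 46 mm).
- lid (a joint): Angle of the box's lid, rad: 0 shut, pi/2 upright, 2.1 at its stop. The axis runs along the box's y at box x = +52 mm, z = 32 mm. 80 g, stiff hinge: it stays at whatever angle it is left. About 1 N up at the lip lifts it.
- lip (a point): Middle of the lid's lip: outer edge, underside. A flat tongue 60 mm wide (y), 3 thick, jutting 16 mm out from the box's front at z = 32 mm when shut, open below down to the table. It turns with the lid; at lid angle a it is at box x = 52 - 120 cos a, z = 32 + 120 sin a (mm).
- bay (a point): Centre of the seat of the empty bay, 6.5 mm above the table; axes as the box's. The bay is a well 49 mm (box x) by 37 mm (box y), 17.5 mm deep below the deck. Sprung round noses on its front and back walls, 13 mm above the seat, narrow it to 41 mm in x.
- bay_seat: Fixed thin plate at the bottom of the bay, top at point bay. A pan set in loosely rests on the noses, foot about 10 mm above the seat; pushing it on takes about 7 to 12 N at most, then the force drops suddenly as the noses snap into its grooves, and its foot meets the seat.
- pan_centre (a point): Centre of the loose pan, 20 mm above its underside: white block 46 mm (own x) by 34 (y) by 40 tall, orange-brown cake on top, foot tapering in the lowest 7 mm to 37 x 28, a groove across both short ends. 75 g. Grasp across the 34 mm, at least 20 mm above the underside (lower parts go below the deck). Its x goes along the box's x, either way round.
- pan_foot (a point): Middle of the loose pan's underside; axes as the pan's, z up through the pan.
- knife: Palette knife, 192 mm long, 70 g, lying flat, blade along its own +x. Origin at its underside, at the front of the handle. Wooden handle x = -100 to -5 mm, 16 wide, 20 tall; thin shank; steel blade x = 18 to 92 mm, 24 wide, round end, 2.5 thick, middle plane 8 mm above the underside.
- knife_grip (a point): Place to grasp the knife across its handle (own y): on its axis 25 mm behind the knife's origin, half-way up the handle, 10 mm above its underside. Axes as the knife's.
- knife_tip (a point): Far end of the blade, mid-thickness: 117 mm ahead of knife_grip and 2 mm lower.
- ink_bottle: Round ink bottle, 43 mm across, 60 mm high, standing near the loose pan (they may swap places); origin centre of its underside. Leave it.
- rubber_eraser: Eraser 23 x 60 x 13 mm lying to the left; origin centre of its underside. Leave it.
There are look-alikes about, which are no part of the job. Of the things shaped like the part that bears pan_centre, the white one is meant.

How it is judged:
On the way, in this order (a step that is already met when the one before it is completed fails the run):
1. the knife's blade lifts the lid ajar (contact force between knife and lid above 0.15 N and value of joint lid above 0.15 rad and height (world z) of knife_grip above 0.02 m), for 0.05 s.
2. the lid is open past upright (value of joint lid above 1.6 rad), for 0.1 s.
3. the knife lies on the table again, let go (height (world z) of knife_grip between 0 and 0.018 m and contact force between each of the arm, the fingers and knife below 0.1 N), for 0.2 s.
4. the pan has snapped home in the bay (z of pan_foot in the frame of bay between -0.003 and 0.003 m and horizontal distance between pan_foot and bay below 0.005 m and angle between the z axis of pan_foot and the z axis of bay, either way round below 0.1 rad), for 0.1 s.
At the end, for the whole second after the job is handed in: Pan home in the bay (3 mm in height, 5 mm sideways, upright to 0.1 rad), at rest, fingers on it (over 2 N) and pressing it on the seat with over 4 N through the last second; lid open past 1.6 rad; knife flat on the table (grip point under 18 mm), let go, at rest (all of step 3 and all of step 4 and contact force between pan and bay_seat above 4 N and contact force between the fingers and pan above 2 N and value of joint lid above 1.6 rad and linear speed of each of pan, knife below 0.02 m/s); the arm keeps its last pose, push and grip.
It fails at once if the hand or arm touched the lid before it was nearly upright (contact force between any of the fingers, the arm and lid above 0.5 N and value of joint lid below 1.3 rad).
It fails at once if the ink bottle was moved more than 30 mm or tipped (distance of ink_bottle from where it was at the start of the episode above 0.03 m or angle between ink_bottle's own z axis and vertical above 0.5 rad).
It fails at once if the eraser was moved more than 30 mm (distance of rubber_eraser from where it was at the start of the episode above 0.03 m).
It also fails if it takes over 72 s, if anything falls off the work surface, if the arm or the gripper's body presses on something with over 40 N, if the wrist force passes 120 N, or if a joint passes its speed limit or range.

## Working session

There is one attempt and no reset: what is moved stays moved. The work goes in short steps, Python scripts to look and compute and a tool call to move; the robot and the scene stay as the last step left them, time stands still between calls to the robot, and variables do not carry over. Pictures are saved under pics/ and viewed, and the job is handed in when it is done.

Besides the shell and the picture viewer there is one more tool, called after "Emit:" as name(argument=value, ...) on one line, values as JSON. drive_tool: Moves the arm, as the interface text tells. Its arguments: {"type":"object","properties":{"rows":{"type":"string"},"fingers":{"type":"number"},"force":{"type":"number"}},"required":["rows"]}

```bash
ls; mkdir -p pics; python3 - <<'E'
from plant import r, read_camera
import cv2,numpy as np
s=r.sense(); print({k:np.round(v,3) if not isinstance(v,dict) else v for k,v in s.items()}); print(r.grasp_offset)
for n in("top","side"):
    c=read_camera(n); cv2.imwrite(f"pics/{n}0.png",c["color"]); print(n,{k:c[k] for k in c if k not in("color","range_z")}, (c["range_z"]>0).mean())
    np.savez(f"{n}0.npz",**c)
E
```

```text
pics
{'time_s': np.float64(0.0), 'joint_positions': array([-1.344,  0.131,  1.489,  0.   ,  1.523, -0.085]), 'joint_velocities': array([-0.   ,  0.001, -0.002, -0.001, -0.001,  0.002]), 'effort': array([-0.0000e+00, -5.5983e+01, -4.9176e+01,  7.7000e-02,  3.5000e-02,
       -0.0000e+00]), 'tool_pos': array([ 0.184, -0.57 ,  0.218]), 'eef_rot': array([-2.538e+00,  1.849e+00,  2.000e-03]), 'ft_force': array([-0.487,  0.238, -0.9  ]), 'wrist_torque': array([ 0.021, -0.036, -0.036]), 'finger_gap': np.float64(1.0)}
0.0188
top {'fx': 446.2410644639907, 'fy': 446.2410644639907, 'cx': 325.02933447611707, 'cy': 240.9630061998937, 'k1': -0.07752688045210981, 'position': array([ 0.46783648, -0.01466052,  1.04787535]), 'rotation': array([-2.17566771,  2.15930166, -0.10760401])} 0.9960319010416666
side {'fx': 486.20909474857586, 'fy': 486.20909474857586, 'cx': 316.8055400850552, 'cy': 240.52785452743203, 'k1': -0.0971293501237116, 'position': array([0.49660546, 0.87492746, 0.72663315]), 'rotation': array([-0.13380757,  2.76886886, -1.40059388])} 0.9959147135416667
```

View pics/top0.png

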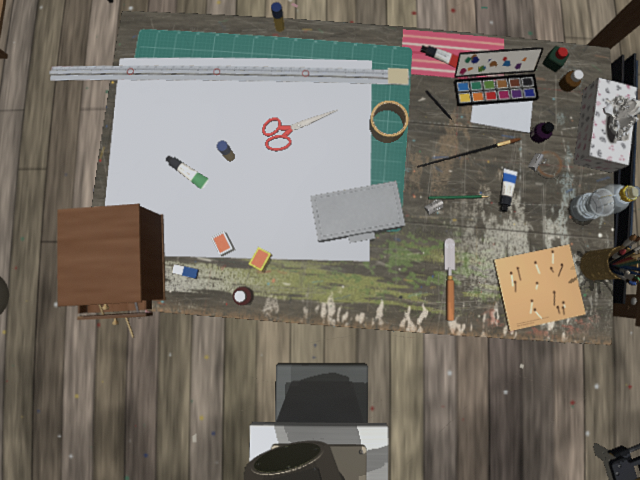

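View pics/side0.png

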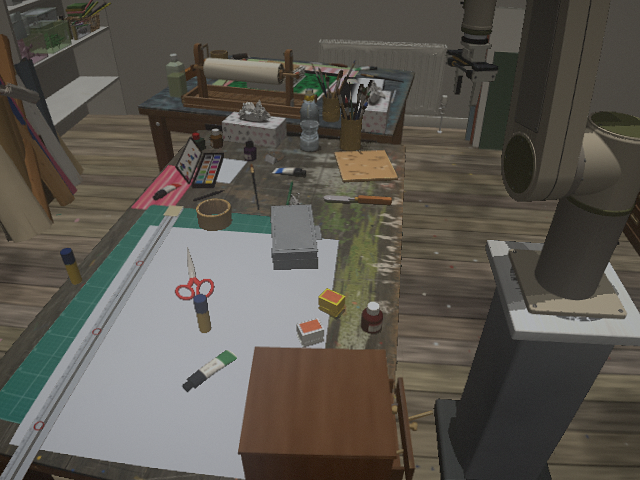

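The top view shows the box at (357,211) with its lip at (360,238), the knife at (449,280) with its blade up-image, and the ink bottle at (242,296). Two things could be taken for the pan: the white block at (222,243) and the yellow one at (260,259); white is the one meant. The eraser is at (185,271). The blue tube at (508,190) and the paint tube at (187,172) are not part of the job. Next I check with a close crop.

```bash
cat > h.py <<'E'
import numpy as np,cv2
from scipy.spatial.transform import Rotation as R
def load(n,i=0): return dict(np.load(f"{n}{i}.npz"))
def rays(c,uv):
    uv=np.atleast_2d(uv).astype(float)
    d=np.stack([(uv[:,0]-c["cx"])/c["fx"],(uv[:,1]-c["cy"])/c["fy"]],1)
    p=d.copy()
    for _ in range(20): p=d/(1+c["k1"]*(p**2).sum(1,keepdims=True))
    return np.c_[p,np.ones(len(p))]@R.from_rotvec(c["rotation"]).as_matrix().T
def plane(c,uv,z):
    d=rays(c,uv); return c["position"]+d*((z-c["position"][2])/d[:,2])[:,None]
def depthpts(c,uv):
    uv=np.atleast_2d(uv).astype(int); return c["position"]+rays(c,uv)*c["range_z"][uv[:,1],uv[:,0]][:,None]
def proj(c,P):
    q=(np.atleast_2d(P)-c["position"])@R.from_rotvec(c["rotation"]).as_matrix(); p=q[:,:2]/q[:,2:]
    p=p*(1+c["k1"]*(p**2).sum(1,keepdims=True)); return p*c["fx"]+[c["cx"],c["cy"]]
E
python3 - <<'E'
from h import *
t=load("top")["color"]
a=cv2.resize(t[225:310,160:290],None,fx=4.5,fy=4.5,interpolation=cv2.INTER_CUBIC)
cv2.imwrite("pics/c1.png",a)
cv2.imwrite("pics/c2.png",cv2.resize(t[175:330,305:470],None,fx=3.8,fy=3.8,interpolation=cv2.INTER_CUBIC))
s=load("side")["color"]
cv2.imwrite("pics/c3.png",cv2.resize(s[180:350,260:410],None,fx=3.5,fy=3.5,interpolation=cv2.INTER_CUBIC))
E
```

```text
(no output)
```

View pics/c1.png

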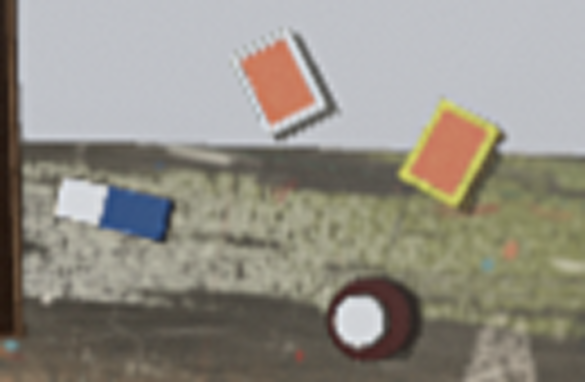

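View pics/c2.png

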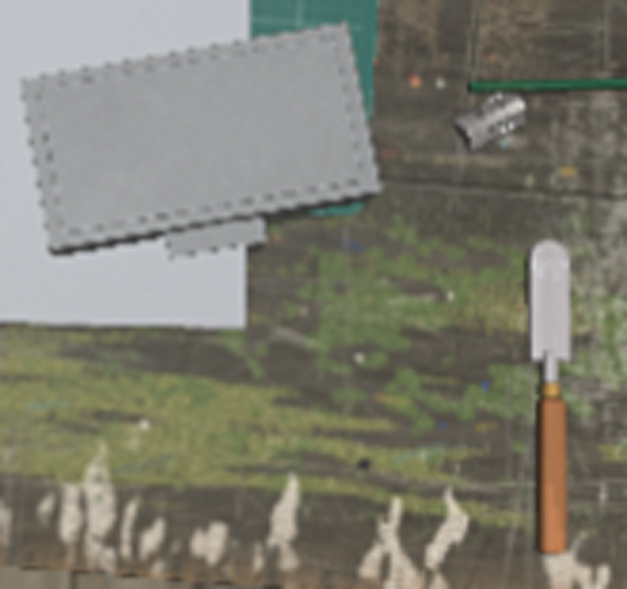

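View pics/c3.png

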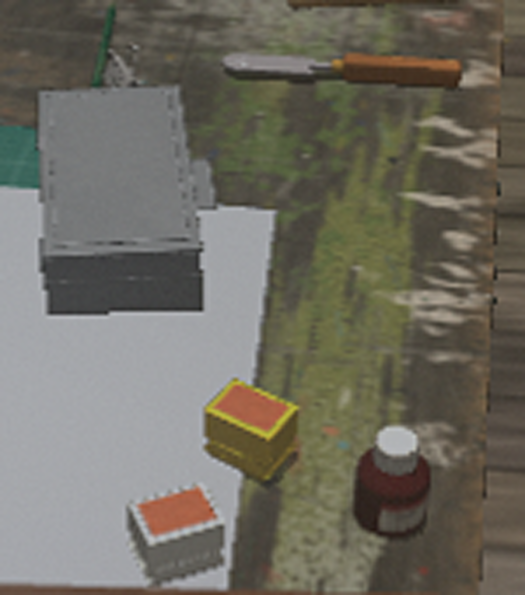

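The crops confirm it: the white pan with the orange cake is at about (222,243), the yellow decoy at (260,259), and the knife blade points up-image. Next I measure.

```bash
cat > meas.py <<'E'
from h import *
c=load("top"); H,W=480,640
uu,vv=np.meshgrid(np.arange(W),np.arange(H))
P=depthpts(c,np.c_[uu.ravel(),vv.ravel()]).reshape(H,W,3)
Z=P[...,2]
def rect(mask,z):
    m=mask.astype(np.uint8); n,l,st,ce=cv2.connectedComponentsWithStats(m)
    k=1+np.argmax(st[1:,4]); ct=cv2.findContours((l==k).astype(np.uint8),0,cv2.CHAIN_APPROX_NONE)[0][0][:,0]
    w=plane(c,ct,z)[:,:2]*1000
    (cx,cy),(a,b),an=cv2.minAreaRect(w.astype(np.float32)); return (cx,cy),(a,b),an,st[k]
def roi(x0,x1,y0,y1): m=np.zeros((H,W),bool); m[y0:y1,x0:x1]=1; return m
print("table z near", [np.median(Z[roi(*q)]) for q in((280,300,180,200),(400,430,290,310),(200,230,290,300))])
print("box",rect((Z>0.045)&roi(295,420,170,250),0.055), np.median(Z[roi(330,380,195,225)]))
print("lipbox",rect((Z>0.022)&(Z<.045)&roi(335,385,230,250),0.035))
print("whitepan",rect((Z>0.03)&roi(205,240,225,262),0.04),np.median(Z[240:246,219:226]))
hsv=cv2.cvtColor(c["color"],cv2.COLOR_BGR2HSV)
print("yellowpan",rect((Z>0.03)&roi(243,280,242,275),0.04))
print("bottle",rect((Z>0.015)&roi(225,262,280,312),0.05)); print("eraser",rect((Z>0.007)&roi(166,203,260,283),0.013))
or_=(hsv[...,0]<16)&(hsv[...,1]>110)
print("cake",rect(or_&roi(205,240,225,262),0.04))
print("handle",rect(or_&roi(435,465,235,330),0.014))
bl=(hsv[...,1]<50)&(hsv[...,2]>120)
print("blade",rect(bl&roi(438,462,232,275),0.008))
print(np.median(Z[290:310,449:451]),np.median(Z[245:262,448:451]))
E
python3 meas.py
```

```text
table z near [np.float64(0.0032543173033058315), np.float64(-0.0003854401724127099), np.float64(-0.00022421115146120663)]
box ((639.8901977539062, -83.09605407714844), (103.17908477783203, 197.25927734375), 10.558082580566406, array([ 311,  181,   94,   59, 3904], dtype=int32)) 0.05493087123182122
lipbox ((582.0949096679688, -86.5908203125), (18.226354598999023, 104.7199935913086), 10.977956771850586, array([335, 230,  46,  13, 226], dtype=int32))
whitepan ((565.8507690429688, 224.02745056152344), (47.6369743347168, 35.81269836425781), 27.18239402770996, array([211, 232,  23,  23, 317], dtype=int32)) 0.041242252681843006
yellowpan ((531.4979248046875, 136.20094299316406), (36.816505432128906, 46.41286087036133), 59.94458770751953, array([248, 246,  24,  25, 316], dtype=int32))
bottle ((447.72796630859375, 171.8706512451172), (39.954410552978516, 42.764739990234375), 0.6811622977256775, array([233, 286,  20,  19, 310], dtype=int32))
eraser ((501.9518127441406, 316.84564208984375), (58.47272491455078, 22.91834259033203), 78.39623260498047, array([172, 264,  26,  15, 239], dtype=int32))
cake ((565.3745727539062, 225.71446228027344), (34.11760711669922, 23.419906616210938), 28.1099910736084, array([214, 234,  15,  18, 153], dtype=int32))
handle ((438.9217529296875, -301.3050842285156), (14.09854507446289, 92.1559066772461), 89.10413360595703, array([447, 280,   7,  41, 281], dtype=int32))
blade ((541.1832275390625, -311.9100341796875), (38.11516571044922, 84.88966369628906), 88.88531494140625, array([445, 238,  17,  37, 403], dtype=int32))
0.019985120187337557 0.009607340254925933
```

```bash
cat >> h.py <<'E'
def go(x,y,z,yaw,pitch=0,show=True):
    """target TCP in mm world; yaw deg = world heading of tool -? : tool x axis direction heading (deg), tool z down; prints row from measured pose"""
    from plant import r
    s=r.sense(); R0=R.from_rotvec(s["eef_rot"]); p=np.array(s["tool_pos"])*1000
    best=None
    for k in (0,180):
        a=np.radians(yaw+k); tx=np.array([np.cos(a),np.sin(a),0]); tz=np.array([0,0,-1.]); 
        M=R.from_matrix(np.c_[tx,np.cross(tz,tx),tz])
        d=(R0.inv()*M).as_rotvec()
        if best is None or np.linalg.norm(d)<np.linalg.norm(best): best=d
    sh=R0.inv().apply(np.array([x,y,z])-p)
    a=R0.as_matrix()
    print("t",round(float(s["time_s"]),2),"tcp",p.round(1),"toolx",a[:,0].round(3),"tooly",a[:,1].round(3),"z",a[:,2].round(3),"F",np.round(s["ft_force"],1),"gap",round(float(s["finger_gap"]),3),"j",np.round(s["joint_positions"],2))
    print("ROW", sh.round(1), best.round(3), "dist",np.linalg.norm(sh).round(0))
E
python3 - <<'E'
from h import *
go(466,-302,100,89.1)
c=load("top");uu,vv=np.meshgrid(np.arange(640),np.arange(480))
P=depthpts(c,np.c_[uu.ravel(),vv.ravel()]).reshape(480,640,3)
q=P[200:310,50:165].reshape(-1,3); q=q[q[:,2]>0.05]; print("cabinet",q.min(0),q.max(0))
q=P[60:330,165:430].reshape(-1,3); print("tallest mid",q[q[:,2].argmax()])
# blade lateral: lines from depth top
for rows in((285,315),(242,265)):
    for v in range(*rows,8):
        m=(P[v,430:470,2]>(0.013 if rows[0]>280 else 0.005)); x=P[v,430:470][m]; print(v,x[:,:2].mean(0).round(4),m.sum(), x[:,1].min().round(4),x[:,1].max().round(4))
E
```

```text
t 0.1 tcp [ 184.  -570.6  217.7] toolx [ 0.307 -0.952 -0.002] tooly [-0.952 -0.307 -0.   ] z [-0.     0.002 -1.   ] F [-0.3 -0.1  0.4] gap 1.003 j [-1.34  0.13  1.49  0.    1.52 -0.09]
ROW [-168.9 -350.8  118. ] [0.    0.002 0.328] dist 407.0
cabinet [ 0.41109445 -0.01466052  0.050011  ] [0.63566317 0.55566566 1.04787535]
tallest mid [ 0.46783648 -0.01466052  1.04787535]
285 [ 0.4733 -0.3017] 8 -0.3102 -0.2949
293 [ 0.4549 -0.3027] 7 -0.3091 -0.2961
301 [ 0.4366 -0.3008] 6 -0.3067 -0.2958
309 [ 0.4183 -0.2996] 7 -0.3062 -0.2939
242 [ 0.5742 -0.3025] 10 -0.3155 -0.2916
250 [ 0.5552 -0.3059] 12 -0.3488 -0.29
258 [ 0.5364 -0.3034] 9 -0.3135 -0.2926
```

Emit:
drive_tool(rows="-169 -350 118 0 0 0.328;-169 -350 118 0 0 0.328;-169 -350 118 0 0 0.328;-169 -350 118 0 0 0.328;-169 -350 118 0 0 0.328;-169 -350 118 0 0 0.328;-169 -350 118 0 0 0.328;-169 -350 118 0 0 0.328", fingers=0)

```text
time_s: 0.77
tool_pos: [0.415, -0.3499, 0.1213]
eef_rot: [2.203, -2.24, -0.001]
ft_force: [0.4, -1.1, 0.2]
finger_gap: 0.511
```

Emit:
drive_tool(rows="0 0 0 0 0 0;0 0 0 0 0 0;0 0 0 0 0 0;0 0 0 0 0 0;0 0 0 0 0 0;0 0 0 0 0 0;0 0 0 0 0 0;0 0 0 0 0 0")

```text
time_s: 1.43
tool_pos: [0.4137, -0.3524, 0.1224]
eef_rot: [2.202, -2.241, 0.001]
ft_force: [0.1, -0.3, 0.2]
finger_gap: 0.501
```

```bash
python3 - <<'E'
from h import *
go(466,-301.6,3,89.1)
E
```

```text
t 1.43 tcp [ 413.7 -352.4  122.4] toolx [-0.017 -1.     0.   ] tooly [-1.     0.017 -0.   ] z [ 0. -0. -1.] F [ 0.1 -0.3  0.2] gap 0.501 j [-0.8   0.04  1.76 -0.    1.34  0.79]
ROW [-51.7 -51.4 119.4] [-0.    -0.    -0.002] dist 140.0
```

Emit:
drive_tool(rows="-51.7 -51.4 60 0 0 0;-51.7 -51.4 60 0 0 0;-51.7 -51.4 60 0 0 0;-51.7 -51.4 85 0 0 0;-51.7 -51.4 105 0 0 0;-51.7 -51.4 115 0 0 0;-51.7 -51.4 119 0 0 0;-51.7 -51.4 119.4 0 0 0")

```text
time_s: 2.1
tool_pos: [0.4656, -0.3008, 0.0022]
eef_rot: [2.203, -2.24, -0.002]
ft_force: [0.8, -0.2, 0.3]
finger_gap: 0.501
```

```bash
cat > snap.py <<'E'
import sys
from h import *
from plant import r, read_camera
i=sys.argv[1]
for n in("top","side"):
    c=read_camera(n); np.savez(f"{n}{i}.npz",**c)
E
cat > crop.py <<'E'
import sys
from h import *
i=sys.argv[1]; tx0,tx1,ty0,ty1,sx0,sx1,sy0,sy1=map(int,sys.argv[2:10])
a=load("top",i)["color"][ty0:ty1,tx0:tx1]; b=load("side",i)["color"][sy0:sy1,sx0:sx1]
f=lambda im:cv2.resize(im,(395,int(395*im.shape[0]/im.shape[1])),interpolation=cv2.INTER_CUBIC)
a,b=f(a),f(b); h=min(600,max(a.shape[0],b.shape[0])); o=np.zeros((h,795,3),np.uint8); o[:min(h,a.shape[0]),:395]=a[:h]; o[:min(h,b.shape[0]),400:]=b[:h]
cv2.imwrite(f"pics/v{i}.png",o)
E
python3 snap.py 1; python3 crop.py 1 400 500 230 330 310 420 150 230
python3 - <<'E'
from h import *
go(466,-301.6,3,89.1)
E
```

```text
t 2.2 tcp [ 466.8 -301.7    3.9] toolx [-0.017 -1.     0.001] tooly [-1.     0.017 -0.001] z [ 0.001 -0.001 -1.   ] F [-0.   0.2  0.5] gap 0.5 j [-0.67  0.22  1.8  -0.    1.12  0.92]
ROW [-0.1  0.8  0.9] [-0.001 -0.001 -0.001] dist 1.0
```

View pics/v1.png

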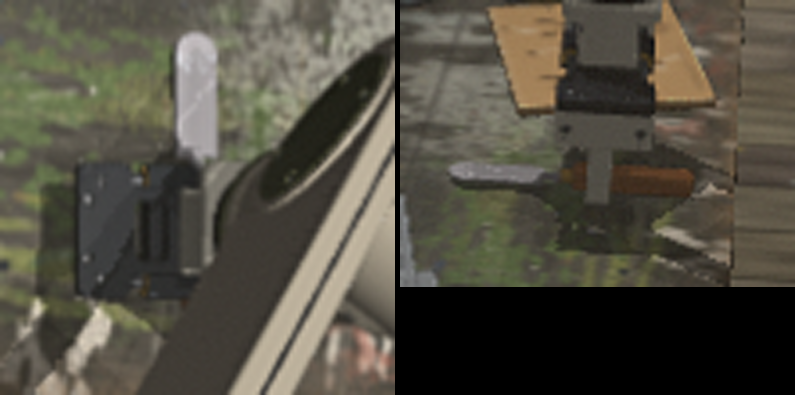

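The fingers straddle the handle just behind its front. I close them.

Emit:
drive_tool(rows="0 0 0 0 0 0;0 0 0 0 0 0;0 0 0 0 0 0;0 0 0 0 0 0;0 0 0 0 0 0;0 0 0 0 0 0;0 0 0 0 0 0;0 0 0 0 0 0", fingers=-1, force=50)

```text
time_s: 2.87
tool_pos: [0.4666, -0.3011, 0.0031]
eef_rot: [2.203, -2.239, 0.001]
ft_force: [-0.5, 0.0, 3.8]
finger_gap: 0.166
```

Emit:
drive_tool(rows="0 0 -5 0 0 0;0 0 -15 0 0 0;0 0 -30 0 0 0;0 0 -45 0 0 0;0 0 -60 0 0 0;0 0 -70 0 0 0;0 0 -77 0 0 0;0 0 -77 0 0 0")

```text
time_s: 3.53
tool_pos: [0.4674, -0.3016, 0.0819]
eef_rot: [-2.203, 2.239, -0.005]
ft_force: [1.8, -0.1, -0.6]
finger_gap: 0.168
```

```bash
python3 snap.py 2; python3 crop.py 2 400 500 230 330 310 420 120 230
python3 - <<'E'
from h import *
go(450,-200,80,90+10.56)
E
```

```text
t 3.63 tcp [ 466.2 -300.8   79.6] toolx [-0.016 -1.    -0.   ] tooly [-1.     0.016  0.   ] z [-0.  0. -1.] F [-0.1 -0.2 -0.5] gap 0.17 j [-0.67  0.12  1.76 -0.    1.26  0.92]
ROW [-100.5   17.9   -0.4] [ 0.     0.    -0.201] dist 102.0
```

View pics/v2.png

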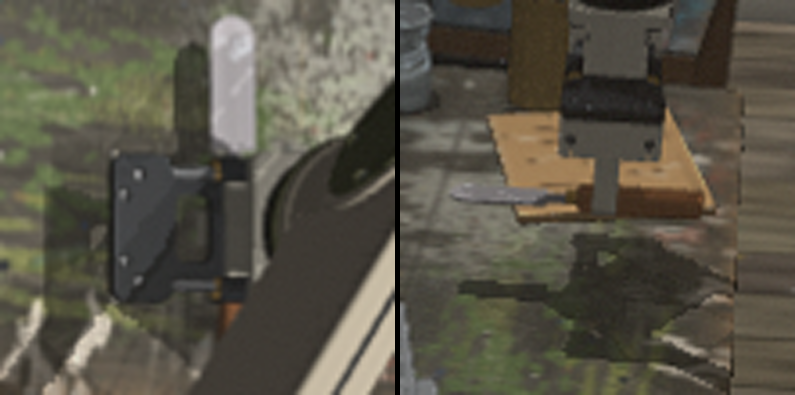

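The knife is held and lifted. Now I check the tip position in the hand.

```bash
python3 - <<'E'
from h import *
c=load("top",2);uu,vv=np.meshgrid(np.arange(640),np.arange(480))
P=depthpts(c,np.c_[uu.ravel(),vv.ravel()]).reshape(480,640,3)
for v in range(232,272,3):
    m=P[v,445:470,2]>0.05; x=P[v,445:470][m]; 
    if m.sum(): print(v,x.mean(0).round(4),m.sum(), x[:,1].min().round(4),x[:,1].max().round(4))
E
```

```text
235 [ 0.5816 -0.3024  0.0871] 6 -0.3077 -0.2975
238 [ 0.575  -0.301   0.0875] 11 -0.3115 -0.2904
241 [ 0.5684 -0.3007  0.0879] 11 -0.3124 -0.2893
244 [ 0.5618 -0.3005  0.0882] 11 -0.3114 -0.2893
247 [ 0.5553 -0.3015  0.088 ] 10 -0.3113 -0.2917
250 [ 0.5487 -0.3012  0.0886] 10 -0.3116 -0.2911
253 [ 0.542  -0.3007  0.0898] 10 -0.3102 -0.2907
256 [ 0.5357 -0.3011  0.088 ] 10 -0.3109 -0.2914
259 [ 0.5291 -0.3006  0.0892] 10 -0.3107 -0.29
262 [ 0.5226 -0.3009  0.0877] 10 -0.31 -0.2912
265 [ 0.5161 -0.3004  0.0888] 10 -0.3104 -0.2906
268 [ 0.5049 -0.2776  0.1988] 9 -0.3037 -0.2627
271 [ 0.4983 -0.2659  0.2218] 16 -0.2739 -0.2593
```

```bash
python3 - <<'E'
from h import *
go(437,-121,80,90+10.56)
E
```

```text
t 3.63 tcp [ 466.2 -300.8   79.6] toolx [-0.016 -1.    -0.   ] tooly [-1.     0.016  0.   ] z [-0.  0. -1.] F [-0.1 -0.2 -0.5] gap 0.17 j [-0.67  0.12  1.76 -0.    1.26  0.92]
ROW [-179.3   32.2   -0.4] [ 0.     0.    -0.201] dist 182.0
```

Emit:
drive_tool(rows="-25 4 0 0 0 -0.03;-50 9 0 0 0 -0.06;-75 14 0 0 0 -0.09;-100 19 0 0 0 -0.12;-125 23 0 0 0 -0.15;-150 27 0 0 0 -0.18;-172 31 0 0 0 -0.2;-179.3 32.2 0 0 0 -0.201")

```text
time_s: 4.3
tool_pos: [0.4354, -0.1182, 0.0782]
eef_rot: [2.419, -2.004, -0.005]
ft_force: [-0.7, -0.7, -0.0]
finger_gap: 0.168
```

Emit:
drive_tool(rows="0 0 15 0 0 0;0 0 30 0 0 0;0 0 45 0 0 0;0 0 57 0 0 0;0 0 63 0 0 0;0 0 65 0 0 0;0 0 65 0 0 0;0 0 65 0 0 0")

```text
time_s: 4.97
tool_pos: [0.4373, -0.1213, 0.0151]
eef_rot: [-2.417, 2.007, -0.0]
ft_force: [1.3, -0.2, -0.4]
finger_gap: 0.168
```

```bash
python3 snap.py 3; python3 crop.py 3 290 430 170 310 250 370 180 290
python3 - <<'E'
from h import *
go(466,-115.4,15,90+10.56)
E
```

```text
t 5.07 tcp [ 437.8 -121.5   15.6] toolx [ 0.184 -0.983  0.001] tooly [-0.983 -0.184 -0.001] z [ 0.001 -0.001 -1.   ] F [ 0.9  0.1 -0.5] gap 0.169 j [-0.38 -0.06  2.08 -0.    1.13  1.  ]
ROW [ -0.8 -28.9   0.6] [-0.001 -0.001  0.   ] dist 29.0
```

View pics/v3.png

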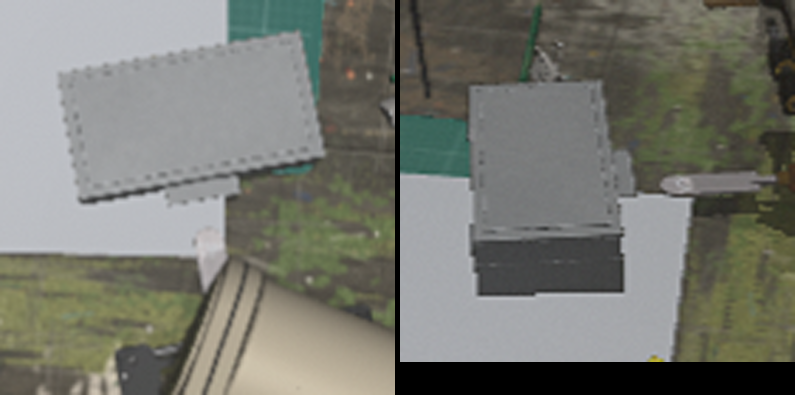

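Emit:
drive_tool(rows="0 -4 0.6 0 0 0;0 -8 0.6 0 0 0;0 -13 0.6 0 0 0;-0.4 -18 0.6 0 0 0;-0.8 -23 0.6 0 0 0;-0.8 -28 0.6 0 0 0;-0.8 -30 0.6 0 0 0;-0.8 -30 0.6 0 0 0")

```text
time_s: 5.73
tool_pos: [0.467, -0.1146, 0.0142]
eef_rot: [-2.417, 2.006, -0.0]
ft_force: [-0.1, -0.2, -0.7]
finger_gap: 0.166
```

```bash
python3 snap.py 4; python3 crop.py 4 290 430 170 310 250 370 180 290
python3 - <<'E'
from h import *
go(466,-115.4,15,90+10.56)
A=np.linspace(0,1.8,25)
prev=np.array([0,0.]);
for k in range(3):
    a=A[1+8*k:9+8*k]; y=-(110*(1-np.cos(a))); z=-(10+110*np.sin(a)); q=np.c_[y,z]-prev; print("; ".join(f"0 {i:.0f} {j:.0f} 0 0 0" for i,j in q)); prev=np.array([y[-1],z[-1]])
E
```

```text
t 5.83 tcp [ 466.3 -114.7   14. ] toolx [ 0.184 -0.983 -0.   ] tooly [-0.983 -0.184  0.   ] z [-0.  0. -1.] F [ 1.1  0.3 -0.3] gap 0.164 j [-0.35  0.02  2.   -0.    1.12  1.04]
ROW [ 0.7  0.4 -1. ] [0.    0.    0.001] dist 1.0
0 -0 -18 0 0 0; 0 -1 -26 0 0 0; 0 -3 -35 0 0 0; 0 -5 -43 0 0 0; 0 -8 -50 0 0 0; 0 -11 -58 0 0 0; 0 -15 -65 0 0 0; 0 -19 -72 0 0 0
0 -5 -7 0 0 0; 0 -10 -13 0 0 0; 0 -16 -19 0 0 0; 0 -22 -24 0 0 0; 0 -29 -29 0 0 0; 0 -36 -33 0 0 0; 0 -43 -37 0 0 0; 0 -51 -40 0 0 0
0 -8 -3 0 0 0; 0 -16 -5 0 0 0; 0 -24 -6 0 0 0; 0 -32 -7 0 0 0; 0 -40 -7 0 0 0; 0 -49 -7 0 0 0; 0 -57 -6 0 0 0; 0 -65 -5 0 0 0
```

View pics/v4.png

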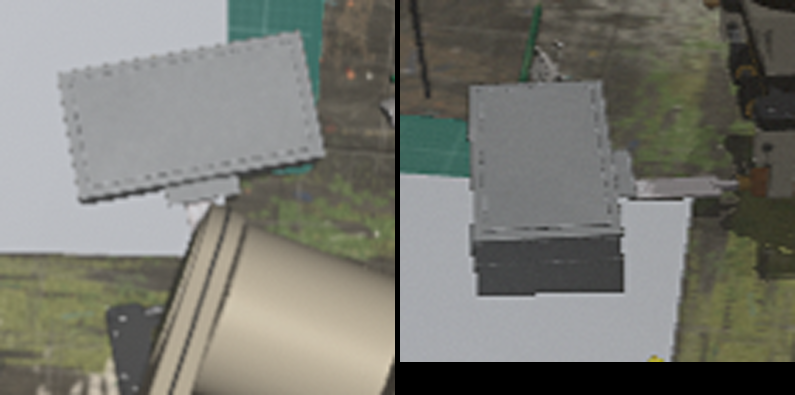

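The blade tip is hidden under the lip in both views. I lift slowly at first, to about 0.3 rad.

Emit:
drive_tool(rows="0 0 -8 0 0 0;0 0 -14 0 0 0;0 0 -20 0 0 0;0 -1 -26 0 0 0;0 -2 -31 0 0 0;0 -3 -36 0 0 0;0 -4 -40 0 0 0;0 -5 -43 0 0 0")

```text
time_s: 6.5
tool_pos: [0.4716, -0.1139, 0.0578]
eef_rot: [-2.417, 2.007, -0.001]
ft_force: [-1.8, 0.2, -1.8]
finger_gap: 0.165
```

```bash
python3 snap.py 5; python3 crop.py 5 290 430 170 310 250 370 180 290
python3 - <<'E'
from h import *
go(466,-115.4,15,90+10.56)
A=np.linspace(0.3,1.8,21)
prev=np.array([-5,-43.]);
for k in range(3):
    a=A[1+8*k:9+8*k]; y=-(110*(1-np.cos(a))); z=-(10+110*np.sin(a)); q=np.c_[y,z]-prev; print("; ".join(f"0 {i:.0f} {j:.0f} 0 0 0" for i,j in q)); prev=np.array([y[-1],z[-1]])
E
```

```text
t 6.6 tcp [ 472.  -114.    57.9] toolx [ 0.184 -0.983  0.001] tooly [-0.983 -0.184 -0.001] z [ 0.001 -0.    -1.   ] F [-0.2 -0.7 -1. ] gap 0.167 j [-0.34 -0.04  1.97  0.    1.21  1.04]
ROW [ 0.3  6.2 42.9] [-0.001 -0.001  0.001] dist 43.0
0 -3 -7 0 0 0; 0 -6 -15 0 0 0; 0 -10 -22 0 0 0; 0 -14 -29 0 0 0; 0 -19 -36 0 0 0; 0 -25 -42 0 0 0; 0 -30 -48 0 0 0; 0 -37 -53 0 0 0
0 -7 -5 0 0 0; 0 -14 -9 0 0 0; 0 -21 -13 0 0 0; 0 -29 -16 0 0 0; 0 -36 -19 0 0 0; 0 -44 -21 0 0 0; 0 -52 -23 0 0 0; 0 -61 -24 0 0 0
0 -8 -0 0 0 0; 0 -16 0 0 0 0; 0 -25 1 0 0 0; 0 -33 3 0 0 0
```

View pics/v5.png

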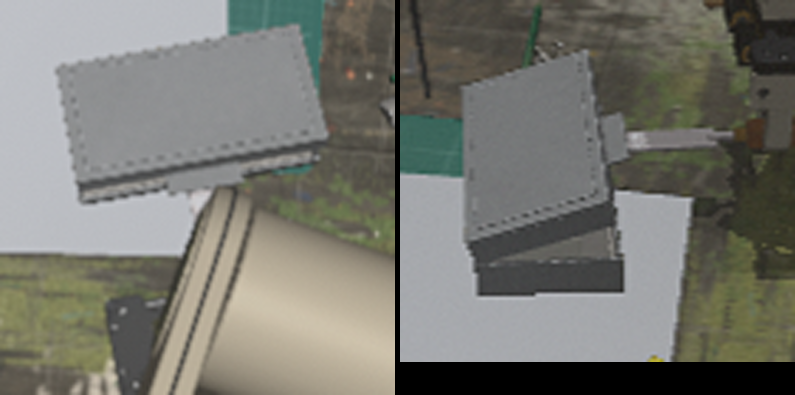

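The lid is lifting (about 0.25 rad). I continue along the arc.

Emit:
drive_tool(rows="0 -3 -7 0 0 0;0 -6 -15 0 0 0;0 -10 -22 0 0 0;0 -14 -29 0 0 0;0 -19 -36 0 0 0;0 -25 -42 0 0 0;0 -30 -48 0 0 0;0 -37 -53 0 0 0")

```text
time_s: 7.27
tool_pos: [0.5084, -0.107, 0.111]
eef_rot: [-2.417, 2.007, -0.001]
ft_force: [-1.0, 0.1, 1.0]
finger_gap: 0.168
```

```bash
python3 snap.py 6; python3 crop.py 6 290 430 170 310 250 370 150 290
python3 - <<'E'
from h import *
go(466,-115.4,15,90+10.56)
E
```

```text
t 7.37 tcp [ 509.5 -107.1  111.5] toolx [ 0.184 -0.983  0.001] tooly [-0.983 -0.184 -0.002] z [ 0.003 -0.001 -1.   ] F [ 0.2 -0.1 -0.7] gap 0.164 j [-0.31 -0.01  1.83  0.    1.32  1.08]
ROW [ 0.  44.6 96.4] [-0.002 -0.001  0.001] dist 106.0
```

View pics/v6.png

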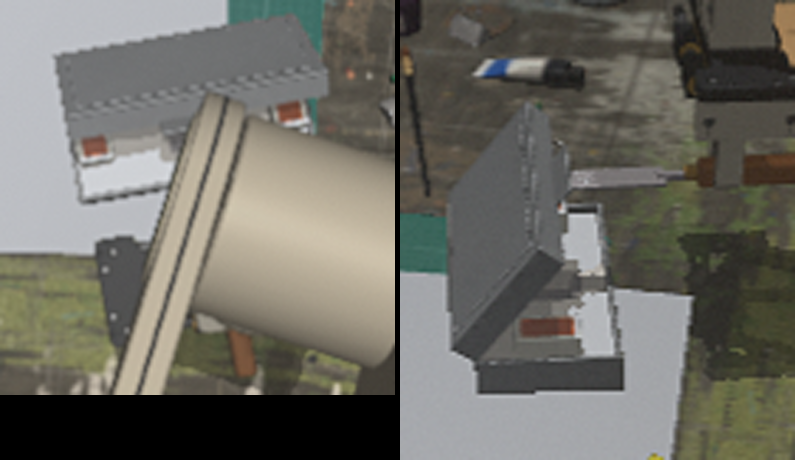

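Emit:
drive_tool(rows="0 -7 -5 0 0 0;0 -14 -9 0 0 0;0 -21 -13 0 0 0;0 -29 -16 0 0 0;0 -36 -19 0 0 0;0 -44 -21 0 0 0;0 -52 -23 0 0 0;0 -61 -24 0 0 0")

```text
time_s: 8.03
tool_pos: [0.5685, -0.0957, 0.1343]
eef_rot: [-2.417, 2.007, -0.0]
ft_force: [0.1, -0.1, -0.5]
finger_gap: 0.168
```

Emit:
drive_tool(rows="0 -6 0 0 0 0;0 -12 0 0 0 0;0 -18 0 0 0 0;0 -24 1 0 0 0;0 -30 2 0 0 0;0 -36 3 0 0 0;0 -40 4 0 0 0;0 -40 4 0 0 0")

```text
time_s: 8.7
tool_pos: [0.6075, -0.0883, 0.1297]
eef_rot: [-2.417, 2.007, 0.0]
ft_force: [-0.0, 0.9, -0.8]
finger_gap: 0.168
```

```bash
python3 snap.py 7; python3 crop.py 7 290 430 150 290 230 370 120 290
python3 - <<'E'
from h import *
go(466,-115.4,15,90+10.56)
E
```

```text
t 8.8 tcp [606.9 -88.4 129.9] toolx [ 0.184 -0.983 -0.   ] tooly [-0.983 -0.184  0.   ] z [-0.  0. -1.] F [-0.4  0.1 -0.9] gap 0.169 j [-0.23  0.22  1.55 -0.    1.37  1.16]
ROW [  0.6 143.5 115. ] [0.    0.    0.001] dist 184.0
```

View pics/v7.png

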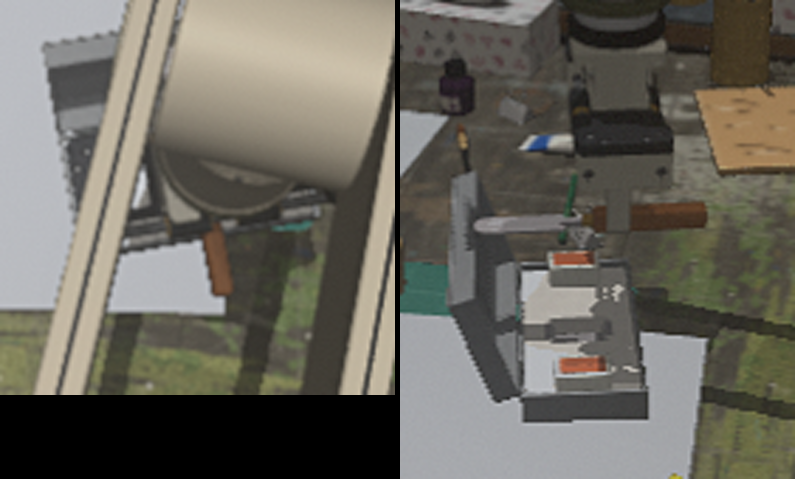

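The lid is past upright, leaning back. I retreat and take the knife back to its old spot.

Emit:
drive_tool(rows="0 15 0 0 0 0;0 40 0 0 0 0;0 70 0 0 0 0;0 100 0 0 0 0;0 120 0 0 0 0;0 130 10 0 0 0;0 135 20 0 0 0;0 135 25 0 0 0")

```text
time_s: 9.47
tool_pos: [0.4729, -0.1133, 0.1039]
eef_rot: [2.416, -2.008, -0.001]
ft_force: [0.7, -0.4, -0.4]
finger_gap: 0.162
```

```bash
python3 - <<'E'
from h import *
go(466,-301,60,89)
E
```

```text
t 9.47 tcp [ 472.9 -113.3  103.9] toolx [ 0.183 -0.983 -0.   ] tooly [-0.983 -0.183  0.001] z [-0.001  0.    -1.   ] F [ 0.7 -0.4 -0.4] gap 0.162 j [-0.34 -0.09  1.93 -0.    1.31  1.05]
ROW [183.3  41.1  43.9] [0.001 0.    0.201] dist 193.0
```

Emit:
drive_tool(rows="25 6 6 0 0 0.03;50 12 12 0 0 0.06;75 17 18 0 0 0.09;100 23 24 0 0 0.12;125 28 30 0 0 0.15;150 34 36 0 0 0.18;175 39 41 0 0 0.2;183 41 44 0 0 0.201")

```text
time_s: 10.13
tool_pos: [0.4677, -0.3037, 0.0602]
eef_rot: [2.2, -2.242, 0.001]
ft_force: [0.1, -1.0, -1.9]
finger_gap: 0.163
```

Emit:
drive_tool(rows="0 0 10 0 0 0;0 0 22 0 0 0;0 0 34 0 0 0;0 0 44 0 0 0;0 0 50 0 0 0;0 0 54 0 0 0;0 0 54 0 0 0;0 0 54 0 0 0")

```text
time_s: 10.8
tool_pos: [0.4678, -0.3004, 0.0072]
eef_rot: [-2.204, 2.239, -0.0]
ft_force: [-0.7, -0.2, -0.6]
finger_gap: 0.168
```

```bash
python3 snap.py 8; python3 crop.py 8 400 500 230 330 310 420 120 230
python3 - <<'E'
from h import *
go(466,-301,4,89)
E
```

```text
t 10.9 tcp [ 468.2 -301.     7.9] toolx [-0.016 -1.     0.001] tooly [-1.     0.016 -0.001] z [ 0.001 -0.001 -1.   ] F [-0.3  0.1 -0. ] gap 0.167 j [-0.66  0.22  1.79  0.    1.13  0.92]
ROW [0.  2.2 3.9] [-0.001 -0.001  0.001] dist 4.0
```

View pics/v8.png

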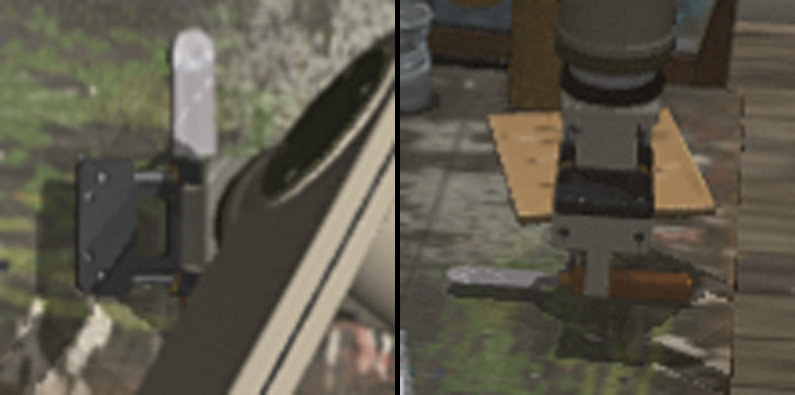

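The knife hangs level about 4 mm up. I lower it, let go and retreat.

Emit:
drive_tool(rows="0 0 1 0 0 0;0 0 2 0 0 0;0 0 3 0 0 0;0 0 3.5 0 0 0;0 0 4 0 0 0;0 0 4 0 0 0;0 0 4 0 0 0;0 0 4 0 0 0")

```text
time_s: 11.57
tool_pos: [0.4676, -0.3007, 0.0031]
eef_rot: [2.203, -2.239, 0.0]
ft_force: [-0.0, -0.3, -1.4]
finger_gap: 0.168
```

Emit:
drive_tool(rows="0 0 0 0 0 0;0 0 0 0 0 0;0 0 0 0 0 0;0 0 0 0 0 0;0 0 0 0 0 0;0 0 0 0 0 0;0 0 0 0 0 0;0 0 0 0 0 0", fingers=0)

```text
time_s: 12.23
tool_pos: [0.4676, -0.3007, 0.0031]
eef_rot: [2.203, -2.239, -0.0]
ft_force: [-0.8, -0.2, 0.5]
finger_gap: 0.5
```

Emit:
drive_tool(rows="0 0 -10 0 0 0;0 0 -30 0 0 0;0 0 -60 0 0 0;0 0 -100 0 0 0;0 0 -140 0 0 0;0 0 -170 0 0 0;0 0 -170 0 0 0;0 0 -170 0 0 0")

```text
time_s: 12.9
tool_pos: [0.4692, -0.3019, 0.177]
eef_rot: [-2.203, 2.239, -0.01]
ft_force: [-1.0, -0.4, -0.7]
finger_gap: 0.498
```

```bash
python3 snap.py 9; python3 crop.py 9 290 480 150 330 230 420 120 290
python3 - <<'E'
from h import *
go(400,0,170,118)
E
```

```text
t 13.0 tcp [ 467.2 -300.4  172.8] toolx [-0.016 -1.    -0.   ] tooly [-1.     0.016  0.001] z [-0.001  0.    -1.   ] F [-0.7  0.8 -0.1] gap 0.502 j [-0.66  0.04  1.67 -0.    1.43  0.92]
ROW [-299.3   72.1    2.9] [ 0.     0.001 -0.505] dist 308.0
```

View pics/v9.png

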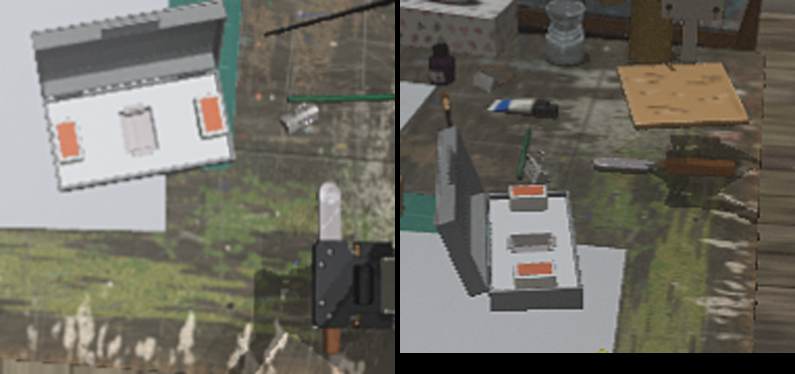

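The box is open, the knife lies flat, and the bay shows in the middle at crop (139,130). Now I measure the bay, the box yaw and the lid angle.

```bash
cat > bay.py <<'E'
from h import *
i=9
c=load("top",i);hsv=cv2.cvtColor(c["color"],cv2.COLOR_BGR2HSV)
cv2.imwrite("pics/bay.png",cv2.resize(c["color"][150:250,300:410],None,fx=7,fy=6 if 0 else 7,interpolation=cv2.INTER_CUBIC)[:600])
uu,vv=np.meshgrid(np.arange(640),np.arange(480))
P=depthpts(c,np.c_[uu.ravel(),vv.ravel()]).reshape(480,640,3)
def rect(m,z,ext=False):
    n,l,st,ce=cv2.connectedComponentsWithStats(m.astype(np.uint8)); k=1+np.argmax(st[1:,4])
    ys,xs=np.nonzero(l==k); ctr=plane(c,[[xs.mean(),ys.mean()]],z)[0,:2]*1000
    w=plane(c,np.c_[xs,ys],z)[:,:2]*1000
    return ctr.round(1),cv2.minAreaRect(w.astype(np.float32)),st[k]
for sfx in("top","side"):
    c=load(sfx,i); hsv=cv2.cvtColor(c["color"],cv2.COLOR_BGR2HSV)
    o=(hsv[...,0]<16)&(hsv[...,1]>110)&(hsv[...,2]>80)
    m=np.zeros_like(o)
    if sfx=="top": rs=[(315,335,200,235),(385,412,190,220)]
    else: rs=[(285,310,200,225),(280,315,243,265)]
    cs=[]
    for x0,x1,y0,y1 in rs:
        m=np.zeros_like(o); m[y0:y1,x0:x1]=o[y0:y1,x0:x1]; q=rect(m,0.046); print(sfx,q); cs.append(q[0])
    d=cs[0]-cs[1]; d=d if d[1]>0 else -d; print(" mid",(cs[0]+cs[1])/2,"len",np.linalg.norm(d),"yaw",np.degrees(np.arctan2(-d[0],d[1])))
# well from depth
c=load("top",i); reg=np.zeros(P.shape[:2],bool); reg[195:232,345:385]=1
print("well",rect(reg&(P[...,2]<0.016),0.024), "deck z",np.median(P[205:225,340:350,2]))
# lid: fit plane to lid inner points
q=P[150:200,300:420].reshape(-1,3); q=q[q[:,2]>0.06]; print(len(q)); 
ax=np.array([np.cos(np.radians(10.56)),np.sin(np.radians(10.56))]); bx=((q[:,:2]-[.640,-.083])@ax); 
for z in np.arange(.06,.17,.02):
    s=abs(q[:,2]-z)<.01; print(z.round(2),s.sum(),bx[s].min().round(3) if s.any() else '')
E
python3 bay.py
```

```text
top (array([625.9,  -4.4]), ((625.8849487304688, -4.443142890930176), (34.30550765991211, 16.24028778076172), 10.620067596435547), array([318, 209,  10,  16, 110], dtype=int32))
top (array([ 655.3, -161.7]), ((655.4476928710938, -161.6908416748047), (34.04800796508789, 16.226362228393555), 10.726659774780273), array([387, 197,  10,  16, 109], dtype=int32))
 mid [640.6  -83.05] len 160.0239044643018 yaw 10.586663468181607
side (array([ 654.6, -165.2]), ((654.3861083984375, -166.70677185058594), (33.53338623046875, 18.94659423828125), 8.372477531433105), array([285, 209,  14,   5,  55], dtype=int32))
side (array([625.9,  -8.2]), ((626.017822265625, -8.19900131225586), (35.01188659667969, 15.204416275024414), 5.86837100982666), array([287, 247,  16,   5,  80], dtype=int32))
 mid [640.25 -86.7 ] len 159.6016603923656 yaw 10.35943220946509
well (array([640.6, -82.6]), ((640.9130249023438, -82.8165054321289), (47.62467575073242, 33.70552062988281), 10.293625831604004), array([348, 202,  17,  22, 263], dtype=int32)) deck z 0.02369645993086389
1712
0.06 228 0.061
0.08 458 0.063
0.1 88 0.07
0.12 708 0.077
0.14 213 0.081
0.16 0
```

View pics/bay.png

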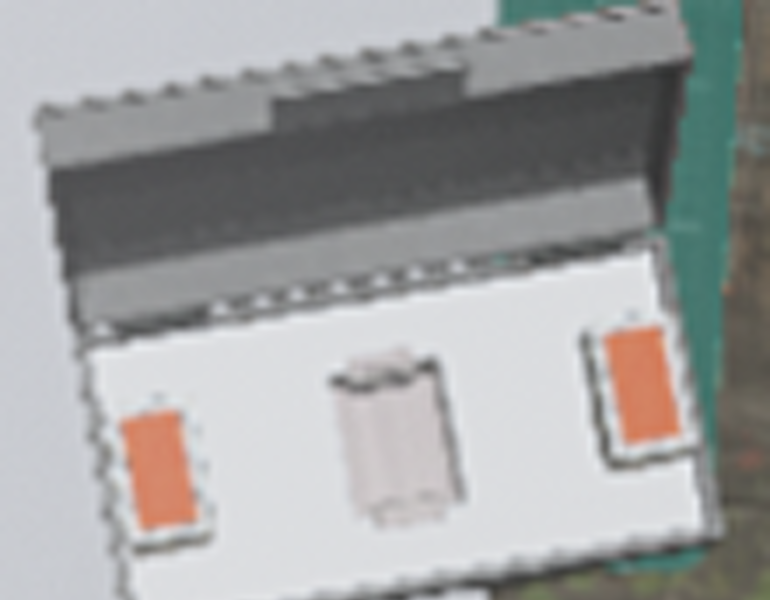

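```bash
python3 - <<'E'
from h import *
c=load("top",9);hsv=cv2.cvtColor(c["color"],cv2.COLOR_BGR2HSV)
o=(hsv[...,0]<16)&(hsv[...,1]>110)&(hsv[...,2]>80)
m=np.zeros_like(o); m[225:262,205:240]=o[225:262,205:240]
ys,xs=np.nonzero(m); w=plane(c,np.c_[xs,ys],.04)[:,:2]*1000; print("cake",len(xs),w.mean(0),cv2.minAreaRect(w.astype(np.float32)))
w0=w-w.mean(0); ev,V=np.linalg.eigh(w0.T@w0); print(np.degrees(np.arctan2(V[1,1],V[0,1])),np.sqrt(ev/len(w)*12))
go(470,60,170,105)
E
```

```text
cake 153 [565.15189409 225.48194474] ((565.3751220703125, 225.71481323242188), (34.1179313659668, 23.41943359375), 28.105369567871094)
-156.23933789753272 [23.53374296 34.24907072]
t 13.0 tcp [ 467.2 -300.4  172.8] toolx [-0.016 -1.    -0.   ] tooly [-1.     0.016  0.001] z [-0.001  0.    -1.   ] F [-0.7  0.8 -0.1] gap 0.502 j [-0.66  0.04  1.67 -0.    1.43  0.92]
ROW [-360.4    3.     2.9] [ 0.     0.    -0.278] dist 360.0
```

Emit:
drive_tool(rows="-42 0 0 0 0 -0.04;-84 0 0 0 0 -0.08;-125 0 0 0 0 -0.12;-167 1 0 0 0 -0.16;-208 1 1 0 0 -0.2;-250 2 1 0 0 -0.24;-290 2 2 0 0 -0.27;-330 3 3 0 0 -0.278", fingers=0.5)

```text
time_s: 13.67
tool_pos: [0.4682, 0.0313, 0.1682]
eef_rot: [2.493, -1.909, -0.004]
ft_force: [0.7, -0.0, -0.9]
finger_gap: 0.752
```

```bash
python3 - <<'E'
from h import *
go(565.3,225,100,117)
E
```

```text
t 13.67 tcp [468.2  31.3 168.2] toolx [ 0.261 -0.965 -0.001] tooly [-0.965 -0.261  0.003] z [-0.003  0.    -1.   ] F [ 0.7 -0.  -0.9] gap 0.752 j [-0.04 -0.2   1.9   0.    1.44  1.26]
ROW [-161.7 -144.4   68. ] [ 0.003  0.001 -0.208] dist 227.0
```

Emit:
drive_tool(rows="-25 -22 10 0 0 -0.03;-50 -44 20 0 0 -0.06;-75 -67 30 0 0 -0.09;-100 -89 40 0 0 -0.12;-125 -112 50 0 0 -0.15;-150 -134 60 0 0 -0.18;-161.7 -144.4 68 0 0 -0.208;-161.7 -144.4 68 0 0 -0.208")

```text
time_s: 14.33
tool_pos: [0.5654, 0.2252, 0.0973]
eef_rot: [2.677, -1.635, -0.008]
ft_force: [-0.6, -0.4, -1.0]
finger_gap: 0.75
```

Emit:
drive_tool(rows="0 0 0 0 0 0;0 0 0 0 0 0;0 0 0 0 0 0;0 0 15 0 0 0;0 0 30 0 0 0;0 0 42 0 0 0;0 0 45 0 0 0;0 0 45 0 0 0")

```text
time_s: 15.0
tool_pos: [0.5665, 0.2219, 0.056]
eef_rot: [2.675, -1.644, -0.002]
ft_force: [-0.9, 0.9, 0.1]
finger_gap: 0.747
```

```bash
python3 snap.py 10; python3 crop.py 10 165 285 200 320 270 400 240 360
python3 - <<'E'
from h import *
go(565.3,225,22,117)
E
```

```text
t 15.1 tcp [567.9 222.6  57.8] toolx [ 0.452 -0.892  0.   ] tooly [-0.892 -0.452 -0.001] z [ 0.001  0.    -1.   ] F [-0.   0.8  0.9] gap 0.747 j [ 0.29  0.28  1.61 -0.    1.24  1.39]
ROW [-3.3  1.3 35.8] [-0.001 -0.    -0.002] dist 36.0
```

View pics/v10.png

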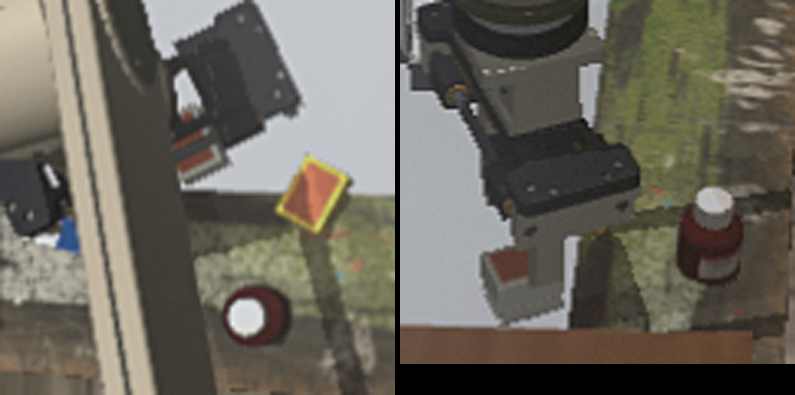

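The fingers straddle the pan. I descend with a small correction, then close.

Emit:
drive_tool(rows="-2 1 8 0 0 0;-2 1 16 0 0 0;-2 1 24 0 0 0;-2 1 30 0 0 0;-2 1 34 0 0 0;-2 1 35 0 0 0;-2 1 35 0 0 0;-2 1 35 0 0 0")

```text
time_s: 15.77
tool_pos: [0.5659, 0.2242, 0.0223]
eef_rot: [-2.677, 1.643, -0.0]
ft_force: [0.0, 0.4, -0.8]
finger_gap: 0.751
```

Emit:
drive_tool(rows="0 0 0 0 0 0;0 0 0 0 0 0;0 0 0 0 0 0;0 0 0 0 0 0;0 0 0 0 0 0;0 0 0 0 0 0;0 0 0 0 0 0;0 0 0 0 0 0", fingers=-1, force=50)

```text
time_s: 16.43
tool_pos: [0.5658, 0.2242, 0.0222]
eef_rot: [-2.677, 1.643, -0.0]
ft_force: [-0.8, -0.9, 0.7]
finger_gap: 0.359
```

Emit:
drive_tool(rows="0 0 -10 0 0 0;0 0 -22 0 0 0;0 0 -36 0 0 0;0 0 -50 0 0 0;0 0 -62 0 0 0;0 0 -70 0 0 0;0 0 -75 0 0 0;0 0 -75 0 0 0")

```text
time_s: 17.1
tool_pos: [0.5668, 0.2245, 0.0991]
eef_rot: [-2.676, 1.642, -0.003]
ft_force: [-0.2, 0.2, -0.4]
finger_gap: 0.36
```

```bash
python3 - <<'E'
from h import *
go(640.6,-82.9,100,100.6)
E
```

```text
t 17.1 tcp [566.8 224.5  99.1] toolx [ 0.453 -0.892  0.   ] tooly [-0.892 -0.453 -0.003] z [ 0.003  0.001 -1.   ] F [-0.2  0.2 -0.4] gap 0.36 j [0.29 0.24 1.59 0.   1.31 1.39]
ROW [307.5  73.3  -0.9] [-0.003 -0.     0.285] dist 316.0
```

Emit:
drive_tool(rows="25 6 0 0 0 0.02;55 13 0 0 0 0.05;85 20 0 0 0 0.08;115 27 0 0 0 0.1;145 34 0 0 0 0.13;175 41 0 0 0 0.16;195 46 0 0 0 0.18;205 48 0 0 0 0.19")

```text
time_s: 17.77
tool_pos: [0.6155, 0.0168, 0.0962]
eef_rot: [2.505, -1.893, -0.001]
ft_force: [-0.9, 0.1, -0.7]
finger_gap: 0.358
```

```bash
python3 - <<'E'
from h import *
go(640.6,-82.9,100,100.6)
E
```

```text
t 17.77 tcp [615.5  16.8  96.2] toolx [ 0.273 -0.962  0.   ] tooly [-0.962 -0.273  0.001] z [-0.001 -0.001 -1.   ] F [-0.9  0.1 -0.7] gap 0.358 j [-0.06  0.26  1.57 -0.    1.31  1.24]
ROW [102.7   3.1  -3.8] [ 0.001 -0.     0.091] dist 103.0
```

Emit:
drive_tool(rows="17 1 -1 0 0 0.015;34 1 -2 0 0 0.03;51 2 -3 0 0 0.045;68 2 -4 0 0 0.06;85 3 -4 0 0 0.075;97 3 -4 0 0 0.09;102.7 3.1 -4 0 0 0.091;102.7 3.1 -4 0 0 0.091")

```text
time_s: 18.43
tool_pos: [0.6413, -0.0811, 0.1009]
eef_rot: [2.419, -2.004, -0.0]
ft_force: [0.8, 0.1, -0.9]
finger_gap: 0.364
```

Emit:
drive_tool(rows="0 0 0 0 0 0;0 0 0 0 0 0;0 0 0 0 0 0;0 0 0 0 0 0;0 0 10 0 0 0;0 0 20 0 0 0;0 0 25 0 0 0;0 0 25 0 0 0")

```text
time_s: 19.1
tool_pos: [0.6393, -0.0794, 0.0731]
eef_rot: [2.42, -2.001, -0.006]
ft_force: [-0.8, 0.1, -0.9]
finger_gap: 0.359
```

```bash
python3 snap.py 11; python3 crop.py 11 290 430 150 290 240 350 150 280
python3 - <<'E'
from h import *
go(640.6,-82.9,60,100.6)
E
```

```text
t 19.2 tcp [640.5 -79.7  75.1] toolx [ 0.188 -0.982 -0.001] tooly [-0.982 -0.188  0.002] z [-0.002  0.    -1.   ] F [ 0.1 -0.5 -1.2] gap 0.364 j [-0.2   0.36  1.49  0.    1.29  1.18]
ROW [ 3.1  0.5 15.1] [0.002 0.001 0.004] dist 15.0
```

View pics/v11.png

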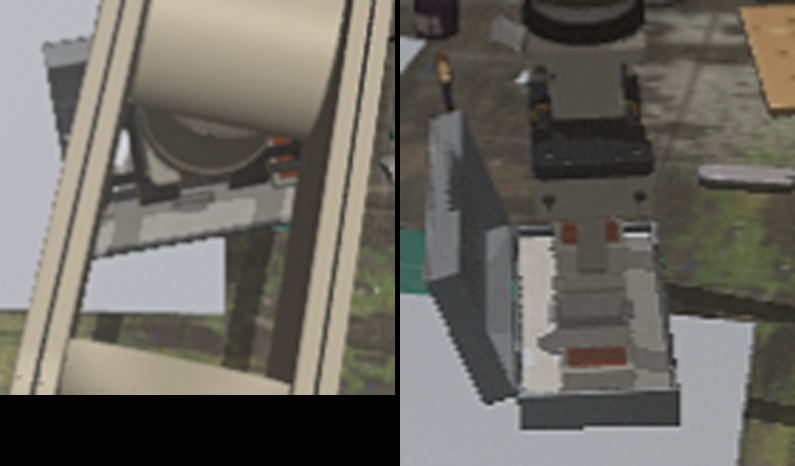

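```bash
python3 - <<'E'
from h import *
c=load("side",11)["color"]
cv2.imwrite("pics/z11.png",cv2.resize(c[190:270,265:335],None,fx=7,fy=7,interpolation=cv2.INTER_CUBIC))
cc=load("side",11)
# expected pixels of pan lower corners if centred at tcp: foot z=75-22=53
ax=np.array([.983,.184,0]); ay=np.array([-.184,.983,0]); T=np.array([.6405,-.0797,0])
for z in (.061,.075):
    for sx in(-.023,-.0075,0,.0075,.023): print(z,sx,(( proj(cc,T+ax*sx+ay*(.017 if z<.07 else .0345)+[0,0,z])[0]-[265,190])*7).round(0))
E
```

```text
0.061 -0.023 [261. 275.]
0.061 -0.0075 [215. 277.]
0.061 0 [193. 279.]
0.061 0.0075 [171. 280.]
0.061 0.023 [125. 282.]
0.075 -0.023 [264. 271.]
0.075 -0.0075 [217. 273.]
0.075 0 [195. 274.]
0.075 0.0075 [172. 275.]
0.075 0.023 [126. 278.]
```

View pics/z11.png

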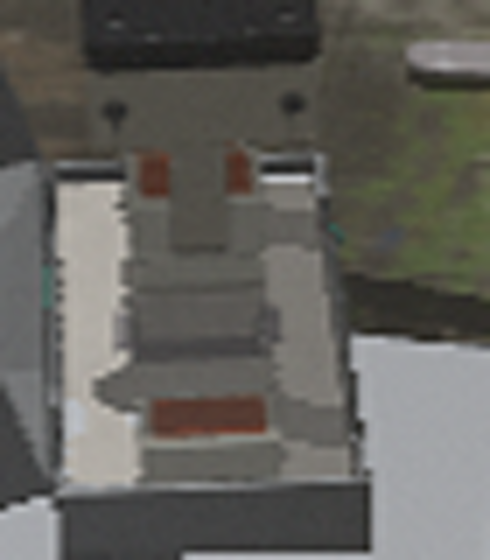

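The side view shows the pan upright and centred on the fingers (its edges at 130 and 265, finger centre at 198) above the bay. I align and descend to just above the deck.

Emit:
drive_tool(rows="3 0 5 0 0 0.004;3 0 10 0 0 0.004;3 0 15 0 0 0.004;3 0 20 0 0 0.004;3 0 23 0 0 0.004;3 0 25 0 0 0.004;3 0 25 0 0 0.004;3 0 25 0 0 0.004")

```text
time_s: 19.87
tool_pos: [0.6417, -0.0828, 0.0511]
eef_rot: [2.417, -2.007, -0.0]
ft_force: [-0.0, 0.5, -0.2]
finger_gap: 0.367
```

```bash
python3 - <<'E'
from h import *
go(641,-82.9,40,100.6)
E
```

```text
t 19.87 tcp [641.7 -82.8  51.1] toolx [ 0.184 -0.983 -0.   ] tooly [-0.983 -0.184  0.   ] z [-0.  0. -1.] F [-0.   0.5 -0.2] gap 0.367 j [-0.21  0.39  1.5   0.    1.25  1.18]
ROW [-0.   0.7 11.1] [ 0.  0. -0.] dist 11.0
```

Emit:
drive_tool(rows="0 0.5 2 0 0 0;0 0.5 4 0 0 0;0 0.5 6 0 0 0;0 0.5 8 0 0 0;0 0.5 9 0 0 0;0 0.5 10 0 0 0;0 0.5 10 0 0 0;0 0.5 10 0 0 0", force=60)

```text
time_s: 20.53
tool_pos: [0.6412, -0.0829, 0.0411]
eef_rot: [2.417, -2.007, -0.0]
ft_force: [0.3, 0.5, -0.2]
finger_gap: 0.363
```

```bash
python3 snap.py 12; python3 crop.py 12 290 430 150 290 260 340 180 270
python3 - <<'E'
from h import *
go(641,-82.9,40,100.6)
E
```

```text
t 20.63 tcp [641.3 -83.   41.3] toolx [ 0.184 -0.983  0.   ] tooly [-0.983 -0.184 -0.   ] z [ 0. -0. -1.] F [-0.3  0.1 -1.5] gap 0.363 j [-0.21  0.4   1.51  0.    1.24  1.18]
ROW [-0.1  0.3  1.3] [-0. -0. -0.] dist 1.0
```

View pics/v12.png

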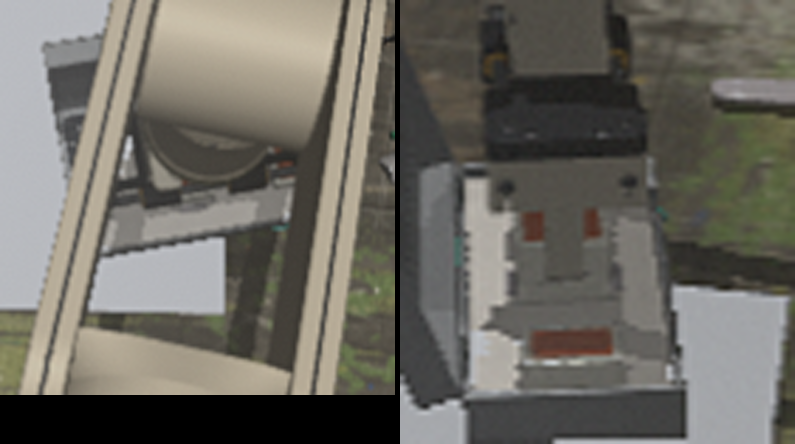

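The foot has entered the well with no contact force. I push on slowly.

Emit:
drive_tool(rows="0 0 1 0 0 0;0 0 2 0 0 0;0 0 3 0 0 0;0 0 4 0 0 0;0 0 5 0 0 0;0 0 6 0 0 0;0 0 6 0 0 0;0 0 6 0 0 0")

```text
time_s: 21.3
tool_pos: [0.6419, -0.0833, 0.0365]
eef_rot: [-2.416, 2.007, -0.002]
ft_force: [-2.8, -0.6, 7.6]
finger_gap: 0.361
```

Emit:
drive_tool(rows="0 0 1 0 0 0;0 0 2 0 0 0;0 0 3 0 0 0;0 0 4 0 0 0;0 0 4 0 0 0;0 0 4 0 0 0;0 0 4 0 0 0;0 0 4 0 0 0")

```text
time_s: 21.97
tool_pos: [0.6406, -0.0829, 0.03]
eef_rot: [2.416, -2.007, -0.002]
ft_force: [0.2, -1.0, -9.1]
finger_gap: 0.364
```

Emit:
drive_tool(rows="0 0 1 0 0 0;0 0 1 0 0 0;0 0 1 0 0 0;0 0 1 0 0 0;0 0 1 0 0 0;0 0 1 0 0 0;0 0 1 0 0 0;0 0 1 0 0 0")

```text
time_s: 22.63
tool_pos: [0.6409, -0.0828, 0.0298]
eef_rot: [2.417, -2.007, -0.001]
ft_force: [0.5, -0.1, -10.3]
finger_gap: 0.359
```

```bash
python3 snap.py 13; python3 crop.py 13 290 430 150 290 260 340 180 270
python3 - <<'E'
from h import *
go(641,-82.9,40,100.6)
E
```

```text
t 22.73 tcp [640.9 -82.8  29.8] toolx [ 0.184 -0.983 -0.   ] tooly [-0.983 -0.184  0.001] z [-0.001  0.    -1.   ] F [  1.   -0.1 -10.2] gap 0.36 j [-0.21  0.41  1.52  0.    1.22  1.18]
ROW [  0.1  -0.1 -10.2] [ 0.001  0.    -0.   ] dist 10.0
```

View pics/v13.png

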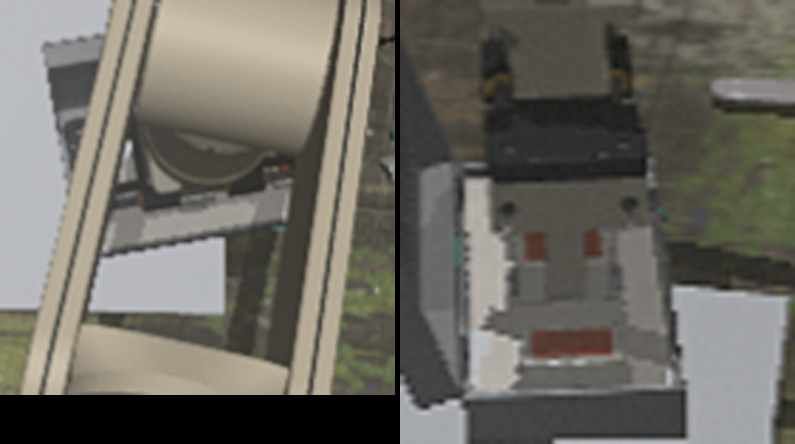

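The clips now pull the pan down (-10 N at the wrist) and the seat is not yet loaded. I press on in small steps.

Emit:
drive_tool(rows="0 0 0.5 0 0 0;0 0 1 0 0 0;0 0 1.5 0 0 0;0 0 1.5 0 0 0;0 0 1.5 0 0 0;0 0 1.5 0 0 0;0 0 1.5 0 0 0;0 0 1.5 0 0 0")

```text
time_s: 23.4
tool_pos: [0.6416, -0.0831, 0.0292]
eef_rot: [-2.417, 2.007, -0.001]
ft_force: [-2.3, 0.7, -0.2]
finger_gap: 0.36
```

Emit:
drive_tool(rows="0 0 0.5 0 0 0;0 0 1 0 0 0;0 0 1 0 0 0;0 0 1 0 0 0;0 0 1 0 0 0;0 0 1 0 0 0;0 0 1 0 0 0;0 0 1 0 0 0")

```text
time_s: 24.07
tool_pos: [0.6417, -0.0832, 0.0287]
eef_rot: [-2.417, 2.007, -0.001]
ft_force: [-5.5, 0.5, 5.8]
finger_gap: 0.36
```

Emit:
drive_tool(rows="0 0.3 0.4 0 0 0;0 0.6 0.8 0 0 0;0 0.6 0.8 0 0 0;0 0.6 0.8 0 0 0;0 0.6 0.8 0 0 0;0 0.6 0.8 0 0 0;0 0.6 0.8 0 0 0;0 0.6 0.8 0 0 0")

```text
time_s: 24.73
tool_pos: [0.6417, -0.0832, 0.0287]
eef_rot: [-2.416, 2.006, -0.003]
ft_force: [-5.2, 2.3, 9.9]
finger_gap: 0.362
```

Emit:
drive_tool(rows="0 0 0 0 0 0;0 0 0 0 0 0;0 0 0 0 0 0;0 0 0 0 0 0;0 0 0 0 0 0;0 0 0 0 0 0;0 0 0 0 0 0;0 0 0 0 0 0")

```text
time_s: 25.4
tool_pos: [0.6417, -0.0832, 0.0287]
eef_rot: [-2.416, 2.006, -0.003]
ft_force: [-5.1, 0.8, 9.2]
finger_gap: 0.36
```

```bash
python3 snap.py 14; python3 - <<'E'
from h import *
go(641,-82.9,28.5,100.6)
c=load("side",14)["color"]
cv2.imwrite("pics/z14.png",cv2.resize(c[140:290,240:420],None,fx=4.2,fy=4,interpolation=cv2.INTER_CUBIC))
E
```

```text
t 25.5 tcp [641.7 -83.1  28.7] toolx [ 0.184 -0.983  0.001] tooly [-0.983 -0.184 -0.002] z [ 0.002 -0.    -1.   ] F [-5.8  0.4  9.9] gap 0.36 j [-0.21  0.41  1.52  0.    1.21  1.18]
ROW [-0.4  0.6  0.2] [-0.002 -0.001 -0.   ] dist 1.0
```

View pics/z14.png

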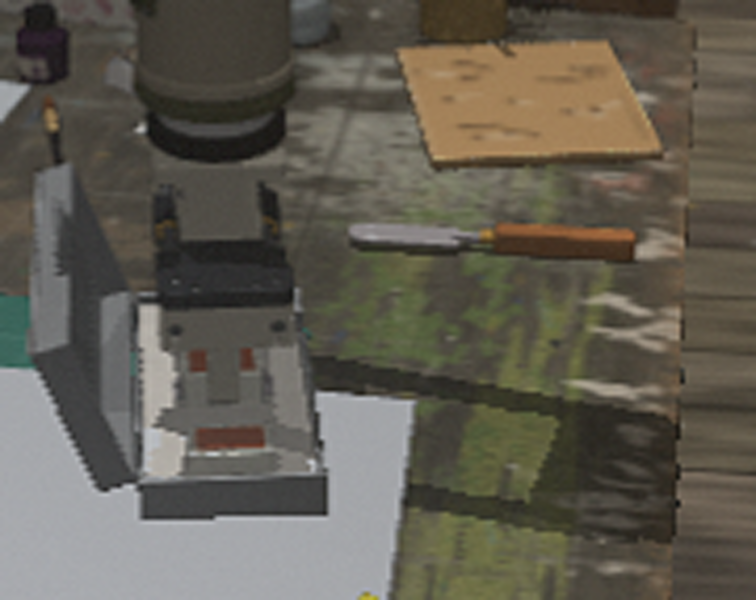

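The pan is home: TCP at 28.7 mm minus the 22.2 mm grasp height puts the foot at 6.5 mm, and the push is steady at about 10 N. The lid is open and the knife lies flat, so I hand in.

```bash
python3 - <<'E'
from plant import r
print(r.finish_job()); s=r.sense(); print(s["time_s"],s["ft_force"],s["tool_pos"])
E
```

```text
the job is handed in; nothing more can be done
None
the job is handed in; nothing more can be done
```

The paint box is refilled and the job is handed in at about 25.5 s of the 72 s; no verdict was reported.

**What I did:**
- I levered the lid open with the knife's blade under the lip. It ended at about 1.8 rad, estimated from the depth image.
- I laid the knife back where it had been and let go.
- I pressed the white pan into the bay. The push peaked near 8 N, the clips snapped, and the pan went on down to the seat.

**Last checks:**
- **Pan:** the foot works out at 6.5 mm, which is the seat height. The gripper is within about 1 mm of the measured bay centre. The fingers are still gripping and pushing down with about 10 N.
- **Lid and knife:** in the last side picture the lid is open and the knife is flat and clear of the hand.
- **Ink bottle and eraser:** I did not look at them again at the end. The arm passed at height and the wrist force showed no contact.

**What disagreed:**
- **Sideways push:** a steady 5 to 6 N along x stayed on the wrist, and a 0.6 mm correction did not remove it.
- **Bay position:** the two cameras differed by about 3.6 mm in y. I used the top camera, because it had matched the knife's position in the hand.

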